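Sort the haemostats: ratcheted shut or open

TASK

Two steel haemostats (locking clamps with finger rings) lie by the plate reader; one is ratcheted shut, the other stands open. Lay the shut one in the rectangular steel tray and the open one in the round steel dish, each flat on the floor with nothing propped on the rim. Set them down rather than drop them, and leave the open one's jaws open.

Things in the scene. Friction and masses are not known exactly. Their poses are not given: they have to be found in the camera images.
- clamp_shut: Haemostat ratcheted shut (locked): jaws together, 123 mm long, 51 mm over the rings, 60 g, 6 mm thick. At its pivot a box lock 18 mm along, 14 mm across, 11 mm high: grip this across the 14 mm, fingertips near the worktop. Origin: underside, below the pivot. x axis: from rings to jaws; jaw tips at +38 mm, ring ends at -85 mm; z up. Lies flat right of the plate reader, jaws roughly to +y.
- clamp_open: Haemostat standing open: same tool, axes, origin and 14 mm box lock, but jaws about 15 mm apart at the tips and rings spread to about 80 mm overall; x runs midway between its arms. Gripped at the box lock it stays open; squeezed at shanks or rings it closes. Near or far of the shut one, which varies; loose ringless tweezers (17 x 136 x 10 mm) lie nearby and are not part of the job.
- open_jaw (a joint): Pivot of the open haemostat: angle between its two arms in rad, 0 = shut, starts at 0.36 to 0.44; held by friction (0.25 N m, about 3.5 N at a ring).
- tray: Shallow rectangular steel tray, 208 x 138 mm outside, 200 x 130 mm inside, floor 4 mm thick, rolled rim 21 mm above the worktop (17 mm above its floor). Does not move. Stands on the left half of the worktop. Origin: centre of its underside, at worktop height; x axis along its long side, z up.
- dish: Shallow round steel dish, 208 mm across at the rim, flat floor 188 mm across and 4 mm thick, rolled rim 21 mm above the worktop. Does not move. Stands on the left half of the worktop; tray and dish may have changed places. Origin: centre of its underside, at worktop height; z up. Shelves and their upright stand over the back of the worktop from x = 0.62 m: draw the arm in before swinging across.

How it is judged:
At the end, for the whole second after the job is handed in: Shut one: pivot inside the tray (within 85 mm of centre lengthwise, 55 mm across). Open one: pivot within 80 mm of the dish centre, still open over 0.2 rad. Both at rest, flat on the floor: tilt under 0.1 rad, origin under 15 mm above the underside of tray or dish (x of clamp_shut in the frame of tray between -0.085 and 0.085 m and y of clamp_shut in the frame of tray between -0.055 and 0.055 m and z of clamp_shut in the frame of tray below 0.015 m and linear speed of each of clamp_shut, clamp_open below 0.02 m/s and angle between each of clamp_shut, clamp_open's own z axis and vertical below 0.1 rad and horizontal distance between clamp_open and dish below 0.08 m and z of clamp_open in the frame of dish below 0.015 m and value of joint open_jaw above 0.2 rad); the robot touches nothing.
It fails at once if a haemostat is let go more than 80 mm above the worktop (dropped) ((height (world z) of clamp_shut above 0.08 m and contact force between the fingers and clamp_shut below 0.05 N) or (height (world z) of clamp_open above 0.08 m and contact force between the fingers and clamp_open below 0.05 N)).
It fails at once if the open haemostat is squeezed shut (below 0.15 rad) (value of joint open_jaw below 0.15 rad).
It also fails if it takes over 64 s, if anything falls off the work surface, if the arm or the gripper's body presses on something with over 40 N, if the wrist force passes 120 N, or if a joint passes its speed limit or range.

ROBOT

A 6-joint arm with a two-finger parallel gripper is mounted at the origin on a cart in front of the work surface, level with it; the furniture and walls round the work are solid. World frame = base frame: x ahead of the robot, y to its left, z up, the work surface at z = 0. Lengths are in m, angles in rad, forces in N, time in s.
With the tool pointing down it reaches from about 0.35 to 0.875 m from the base axis. Payload 15.5 kg.
Tool frame: the origin (TCP) lies on the centre line of the jaws, within the pads' length; the fingertips stand 8 mm ahead of it and the grasp point (between the pads) lies 11 mm behind it (env.tips_ahead is the distance from the TCP to the fingertips, in m); z points along the fingers, y is the direction in which the jaws open and shut (so a half turn about z gives the same grasp; the last joint's range is limited). The gripper opens to 85 mm and grips with 20 to 120 N. Pads are 22 mm wide; open, the fingers measure 114 mm over their backs; the gripper's body (76 mm by 85 mm) begins 54 mm behind the grasp point. The pads swing forward as they close: fully open they stand 13 mm farther back than shut.
Start: joints at [-1.306, 0.494, 1.345, -0, 1.302, -0.096], TCP at [0.22, -0.585, 0.215] pointing down, gripper open.
Joint ranges: [-2.91, 2.91], [-0.82, 2.16], [0.22, 2.67], [-1.22, 4.37], [0.12, 2.79], [-3.08, 3.08]. Speed limits (rad/s): [1.89, 1.89, 2.57, 3.01, 3.01, 3.01].

INTERFACE

Orientations are given as [roll, pitch, yaw] about the fixed x, y, z axes, in that order (R = Rz(yaw) Ry(pitch) Rx(roll)).
In Python, from station import env gives the robot as it stands.
- The arm moves only by the tool jog_arm, never from a script. Its argument "targets" is text: rows parted by semicolons, each of 7 numbers parted by spaces: the opening, from -1 (shut) to 1 (fully open), then the shift along the world's x, y, z in m, then the turn, a rotation vector about the world's x, y, z in degrees. A call has 1 to 12 rows; each row is the pose to reach, as a shift and turn from the pose commanded when the call began; what a row does not reach only later rows make up. A row lasts 1/8 s, in which the tool goes at most 62.5 mm and 10.7 degrees, less where a joint would pass 70% of its speed; a pose out of reach is approached as far as the arm can. A call with a gripper value outside its range is refused whole. The fingers move at their own pace and stop on an object; the grip force is fixed at half the most. Time passes only in rows, so rows that repeat a pose let the fingers close. It gives the time, the measured TCP pose, the force and the opening at its end, in the units of the state.
- env.observe(): the state, without advancing time (a new reading comes with each control period).
- env.capture(name): name is "scene" or "side" or "wrist"; returns (picture, depth): 480x640x3 uint8, red, green, blue; 480x640 float32, m along the optical axis (not along the pixel's ray), 0 where there is no reading.
- env.get_calibration(name): a dict with "camera_matrix" (3x3 intrinsics, pixels), "world_to_cam" (4x4, takes a point from world to camera coordinates). Camera axes: x right, y down, z forward; pixel columns grow to the right and rows downward; lengths in m; the calibration is good to about 2 mm. A picture is of the moment at which its call begins: read the wrist's pose just before it. get_calibration takes no time and is no camera call; for the wrist camera it gives the pose at the moment of the call.
- env.finish_job(): hands the job in, once; it reports no verdict.
The state is a dict: "t": time; "q": joint angles; "joint_vel": joint speeds; "joint_efforts": joint torques, N m; "position": TCP position; "tcp_rot": TCP orientation; "contact_force": force on the tool from outside, world axes, zero at the start; "wrist_torque": the same for the moment, N m; "opening": finger opening in m.
Only numpy, scipy, OpenCV 4.12 (cv2) and the standard library are available. Lean on these libraries where they do the work, as an engineer would, in place of code of your own. Each camera call takes 0.05 s, during which the arm holds its last target.

## Working session

There is one attempt and no reset: what is moved stays moved. The work goes in short steps, Python scripts to look and compute and a tool call to move; the robot and the scene stay as the last step left them, time stands still between calls to the robot, and variables do not carry over. Pictures are saved under pics/ and viewed, and the job is handed in when it is done.

Besides the shell and the picture viewer there is one more tool, called after "Request:" in YAML: its name, and indented under it one key for each argument. jog_arm: Moves the arm, as the interface text tells. Its arguments: {"type":"object","properties":{"targets":{"type":"string"}},"required":["targets"]}

```bash
mkdir -p pics; ls; cat > h.py <<'E'
import numpy as np,cv2
from station import env
def snap(n,f):
    c=env.get_calibration(n); p,d=env.capture(n)
    cv2.imwrite(f'pics/{f}.png',p[:,:,::-1]); np.savez(f'pics/{f}.npz',p=p,d=d,K=c['camera_matrix'],T=c['world_to_cam'])
def cloud(f):
    z=np.load(f'pics/{f}.npz');d=z['d'];K=z['K'];T=np.linalg.inv(z['T'])
    v,u=np.mgrid[0:480,0:640]
    P=np.stack([(u-K[0,2])/K[0,0]*d,(v-K[1,2])/K[1,1]*d,d,np.ones_like(d)],-1)@T.T
    P=P[...,:3]; P[d==0]=np.nan
    return z['p'],P
E
python3 - <<'E'
from h import *
snap('scene','s0');snap('side','d0');snap('wrist','w0')
print(env.observe(),env.tips_ahead)
E
```

```text
pics
{'t': 0.15, 'q': array([-1.30648208e+00,  4.94069714e-01,  1.34596860e+00,  5.94922539e-06,
        1.30250221e+00, -9.55034567e-02]), 'joint_vel': array([ 1.83756636e-03, -3.34592926e-04, -7.19639539e-04,  5.78862978e-04,
       -8.52548454e-04, -6.10099081e-05]), 'joint_efforts': array([ 2.20204233e-04, -8.82542253e+01, -3.84061325e+01, -1.76843996e-04,
        7.10425840e-03, -3.02498302e-05]), 'position': array([ 0.21999315, -0.58469937,  0.21442589]), 'tcp_rot': array([-3.14064964e+00, -9.60967308e-05,  3.59816079e-01]), 'contact_force': array([-0.02376489,  0.92371084,  0.25216268]), 'wrist_torque': array([-0.04451034,  0.02018202, -0.01736687]), 'opening': 0.08535086612852368} 0.008
```

View pics/s0.png

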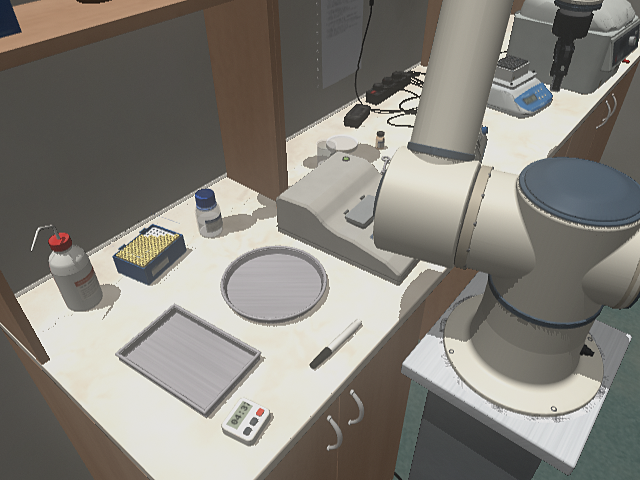

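View pics/d0.png

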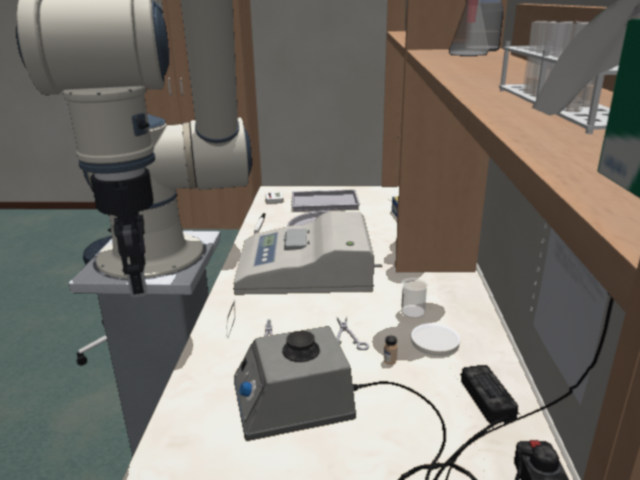

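View pics/w0.png

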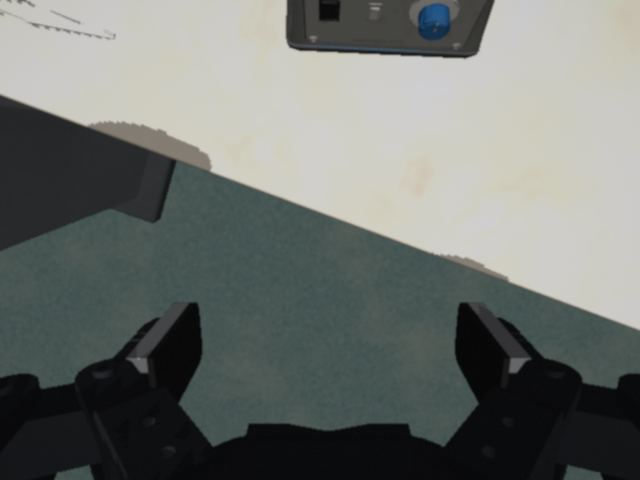

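The scene view shows the tray centred near (190,357) and the dish near (274,284). In the side view the tweezers are at (230,318), the shut clamp is partly hidden at (268,328), and the open clamp's jaws are at (343,325) with a ring at (362,346). Next I'll measure these.

```bash
python3 - <<'E'
from h import *
np.set_printoptions(precision=3,suppress=True)
p,P=cloud('s0')
for n,(u,v) in dict(trayL=(118,353),trayT=(175,307),trayR=(261,353),trayB=(207,412),dishl=(222,284),dishr=(327,284),dt=(274,248),db=(274,322),dc=(274,284),tc=(190,357),readerL=(280,195),readerNear=(400,278),readertop=(345,158),upright=(283,195),bottle=(207,195),rack=(150,245),shelf=(100,40)).items(): print(n,P[v,u])
# rim fit
for name,(r0,r1,c0,c1) in dict(dish=(240,330,212,336),tray=(300,418,110,268)).items():
    Q=P[r0:r1,c0:c1].reshape(-1,3); print(name)
    m=(Q[:,2]>0.016)&(Q[:,2]<0.026); Q=Q[m]
    if name=='dish':
        print(len(Q)); print(cv2.minEnclosingCircle(Q[:,:2].astype(np.float32)))
    else:
        print(cv2.minAreaRect(Q[:,:2].astype(np.float32)))
p,P=cloud('d0')
for n,(u,v) in dict(tw1=(235,302),tw2=(228,335),shut=(268,325),shut2=(268,333),piv=(346,328),j1=(338,319),j2=(344,318),ring1=(362,346),ring2=(345,342),readerF=(238,288),readerB=(372,288),readerT=(300,215),mixT=(300,335),mixF=(240,355),mix2=(350,345),mix3=(340,330),jar=(412,310),dishw=(435,340),bottle=(391,348),upr=(400,260)).items(): print(n,P[v,u])
i=p[290:390,200:400]; cv2.imwrite('pics/d0c.png',cv2.resize(i,(800,400),interpolation=2)[:,:,::-1])
E
```

```text
trayL [0.538 0.466 0.022]
trayT [0.55  0.332 0.018]
trayR [ 0.358  0.298 -0.001]
trayB [0.336 0.442 0.011]
dishl [0.525 0.234 0.02 ]
dishr [0.372 0.089 0.002]
dt [0.522 0.086 0.017]
db [0.384 0.234 0.007]
dc [0.456 0.157 0.003]
tc [0.448 0.384 0.002]
readerL [0.55  0.027 0.113]
readerNear [0.251 0.008 0.031]
readertop [ 0.527 -0.173  0.119]
upright [0.545 0.023 0.112]
bottle [0.679 0.121 0.108]
rack [0.703 0.268 0.05 ]
shelf [0.639 0.288 0.49 ]
dish
1118
((0.43647143244743347, 0.17075234651565552), 0.15388770401477814)
tray
((0.40719205141067505, 0.35129183530807495), (0.2998918294906616, 0.21063892543315887), 5.8658318519592285)
tw1 [ 0.275 -0.25   0.005]
tw2 [ 0.284 -0.367 -0.   ]
shut [ 0.361 -0.345  0.01 ]
shut2 [ 0.363 -0.361  0.002]
piv [ 0.519 -0.345  0.006]
j1 [ 0.502 -0.307  0.003]
j2 [ 0.514 -0.297 -0.001]
ring1 [ 0.55  -0.394 -0.001]
ring2 [ 0.517 -0.382 -0.001]
readerF [ 0.278 -0.224  0.026]
readerB [ 0.575 -0.204  0.019]
readerT [0.378 0.225 0.022]
mixT [ 0.446 -0.535  0.118]
mixF [ 0.32  -0.43  -0.002]
mix2 [ 0.527 -0.393 -0.   ]
mix3 [ 0.507 -0.351  0.006]
jar [ 0.654 -0.297  0.021]
dishw [ 0.687 -0.393  0.015]
bottle [ 0.6   -0.45   0.035]
upr [ 0.646 -0.09   0.032]
```

View pics/d0c.png

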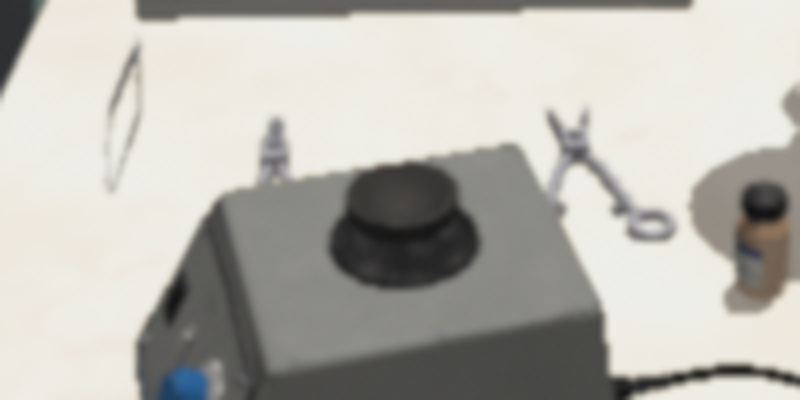

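```bash
python3 - <<'E'
from h import *
np.set_printoptions(precision=3,suppress=True)
c=env.get_calibration('wrist');T=np.linalg.inv(c['world_to_cam']);print(T,c['camera_matrix'])
from scipy.spatial.transform import Rotation as R
s=env.observe();Rt=R.from_euler('xyz',s['tcp_rot'])
print(Rt.as_matrix());print(Rt.inv().apply(T[:3,3]-s['position']), Rt.inv().as_matrix()@T[:3,:3])
p,P=cloud('s0')
Q=P.reshape(-1,3)
for n,(x0,x1,y0,y1) in dict(reader=(.2,.62,-.21,.06)).items():
    m=(Q[:,0]>x0)&(Q[:,0]<x1)&(Q[:,1]>y0)&(Q[:,1]<y1)&(Q[:,2]<0.16); print(n,np.nanpercentile(Q[m,2],99.5))
p,P=cloud('d0');Q=P.reshape(-1,3)
m=(Q[:,0]>.3)&(Q[:,0]<.56)&(Q[:,1]>-.62)&(Q[:,1]<-.41)&(Q[:,2]<0.25)&(Q[:,2]>.03);print(Q[m].min(0),Q[m].max(0))
m=(Q[:,0]>.2)&(Q[:,0]<.62)&(Q[:,1]>-.25)&(Q[:,1]<.05)&(Q[:,2]<0.2)&(Q[:,2]>.03);print(Q[m].min(0),Q[m].max(0))
m=(Q[:,2]>.03)&(Q[:,1]>-.5)&(Q[:,1]<.2)&(Q[:,2]<.3)&(Q[:,0]>.59);print(Q[m].min(0))
E
```

```text
[[ 0.352 -0.904 -0.245  0.282]
 [-0.936 -0.34  -0.092 -0.562]
 [-0.     0.261 -0.965  0.374]
 [ 0.     0.     0.     1.   ]] [[424.398   0.    328.098]
 [  0.    424.398 237.808]
 [  0.      0.      1.   ]]
[[ 0.936  0.352 -0.   ]
 [ 0.352 -0.936  0.001]
 [ 0.    -0.001 -1.   ]]
[ 0.066 -0.    -0.159] [[-0.    -0.965 -0.261]
 [ 1.    -0.     0.001]
 [-0.001 -0.261  0.965]]
reader 0.11748906174120109
[ 0.332 -0.62   0.03 ] [ 0.559 -0.475  0.125]
[ 0.2   -0.228  0.03 ] [0.599 0.035 0.2  ]
[ 0.59 -0.5   0.03]
```

Request:
jog_arm:
  targets: "1 0.03 0.03 0.03 0 0 10; 1 0.07 0.07 0.05 0 0 20; 1 0.11 0.11 0.05 0 0 30; 1 0.14 0.15 0.05 0 0 40; 1 0.18 0.18 0.05 0 0 50; 1 0.2 0.2 0.05 0 0 60; 1 0.21 0.225 0.05 0 0 69.4; 1 0.21 0.225 0.05 0 0 69.4; 1 0.21 0.225 0.05 0 0 69.4"

```text
t: 1.27
position: [0.4299, -0.3603, 0.2649]
tcp_rot: [-3.141, 0.0, 1.569]
contact_force: [-0.1, -0.4, -0.0]
opening: 0.0853
```

```bash
python3 - <<'E'
from h import *
s=env.observe();print(s['position'],s['tcp_rot'],s['q']);snap('wrist','w1');print(env.observe()['t'])
E
```

```text
[ 0.42990158 -0.36030387  0.26485342] [-3.14149956e+00  1.60916407e-04  1.56905497e+00] [-8.03891110e-01  3.56889224e-01  1.43475255e+00 -1.83235605e-04
  1.34989993e+00 -8.02109605e-01]
1.325
```

View pics/w1.png

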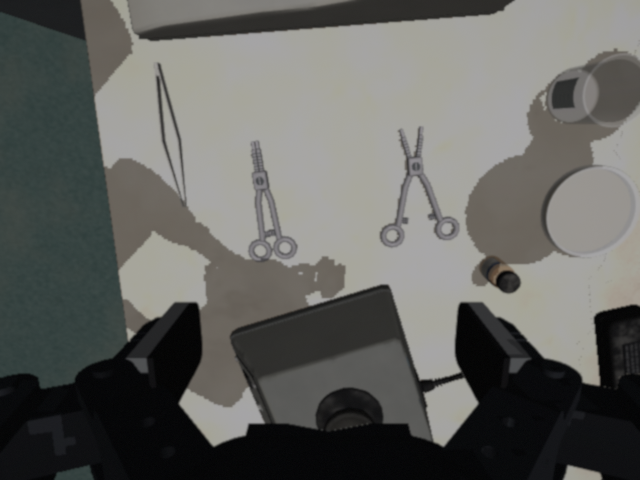

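The view shows the shut clamp with its pivot at (261,181), tip (255,141) and rings (260,251) and (286,247). The open clamp's pivot is at (415,166), its jaws at (402,129) and (420,127), and its rings at (391,236) and (447,228). I'll zoom in and compute.

```bash
python3 - <<'E'
from h import *
np.set_printoptions(precision=4,suppress=True)
z=np.load('pics/w1.npz');K=z['K'];T=np.linalg.inv(z['T'])
def w(u,v,h):
    r=T[:3,:3]@np.linalg.solve(K,[u,v,1]);return T[:3,3]+r*(h-T[2,3])/r[2]
s=w(261,181,.011);t=w(255.,141,.003);r1=w(261,251,.003);r2=w(286,247,.003)
print('shut',s,t,(r1+r2)/2,np.linalg.norm(t[:2]-s[:2]),np.linalg.norm(((r1+r2)/2-t)[:2]))
a=(t-(r1+r2)/2);print('yaw',np.degrees(np.arctan2(a[1],a[0])))
s=w(415,166,.011);j1=w(402,129,.003);j2=w(420,127,.003);r1=w(391,236,.003);r2=w(447,228,.003)
t=(j1+j2)/2;print('open',s,j1,j2,r1,r2);a=t-(r1+r2)/2;print('yaw',np.degrees(np.arctan2(a[1],a[0])))
for r in (r1,r2): print(np.degrees(np.arctan2(*(s-r)[[1,0]])))
p,P=cloud('w1');print(P[181,261],P[166,415])
i=np.hstack([p[130:270,215:315],p[110:250,365:465]]);cv2.imwrite('pics/w1c.png',cv2.resize(i,(800,560),interpolation=2)[:,:,::-1])
E
```

```text
shut [ 0.3646 -0.349   0.011 ] [ 0.3592 -0.3113  0.003 ] [ 0.3732 -0.4205  0.003 ] 0.03804953503391571 0.11005637802628686
yaw 97.30322768319994
open [ 0.5137 -0.3348  0.011 ] [ 0.501  -0.3004  0.003 ] [ 0.5182 -0.2985  0.003 ] [ 0.4944 -0.4068  0.003 ] [ 0.5513 -0.3985  0.003 ]
yaw 97.29446834187138
74.95677012008687
120.56219299523963
[ 0.3647 -0.3489  0.0114] [ 0.5135 -0.3347  0.0123]
```

View pics/w1c.png

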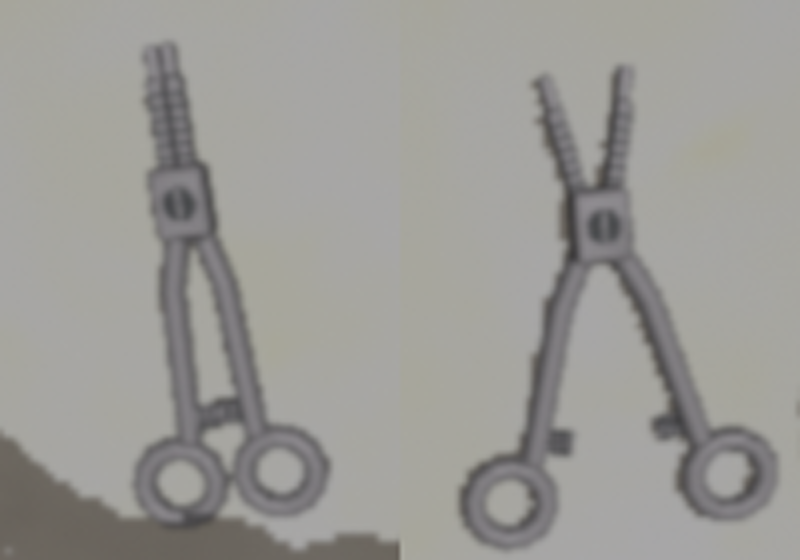

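```bash
python3 - <<'E'
from h import *
np.set_printoptions(precision=4,suppress=True)
z=np.load('pics/s0.npz');K=z['K'];T=np.linalg.inv(z['T'])
def w(u,v,h):
    r=T[:3,:3]@np.linalg.solve(K,[u,v,1]);return (T[:3,3]+r*(h-T[2,3])/r[2])[:2]
c=[w(*q,.021) for q in [(117,353),(175,306),(262,353),(207,413)]]
print(np.array(c),np.mean(c,0),[np.linalg.norm(c[i]-c[i-1]) for i in range(4)])
a=c[0]-c[3];print('long yaw',np.degrees(np.arctan2(a[1],a[0])))
p,P=cloud('s0')
g=cv2.Canny(p[:,:,::-1].copy(),60,150)
i=p[235:430,100:345];cv2.imwrite('pics/s0c.png',cv2.resize(i,None,fx=3,fy=3,interpolation=2)[:,:,::-1])
# floor inlier circle/rect
gr=p.astype(int); sat=gr.max(2)-gr.min(2)
m=(np.abs(P[:,:,2]-.004)<.02)&(gr.mean(2)<190)&(sat<30)
m=m.astype(np.uint8); n,l,st,ce=cv2.connectedComponentsWithStats(m)
for lab in (l[284,274],l[357,190]):
    v,u=np.nonzero(l==lab); print(lab,st[lab])
    Q=np.array([w(a,b,.021) for a,b in zip(u,v)],np.float32)
    print(cv2.minEnclosingCircle(Q),cv2.minAreaRect(Q))
E
```

```text
[[0.5404 0.4663]
 [0.5499 0.3317]
 [0.343  0.3077]
 [0.3292 0.4458]] [0.4406 0.3879] [np.float64(0.21212064728758806), np.float64(0.13493781626532214), np.float64(0.20830373318354298), np.float64(0.13878361285693505)]
long yaw 5.542972576952532
105 [ 220  245  110   82 6819]
((0.4454997181892395, 0.16593143343925476), 0.11592935770750046) ((0.44537079334259033, 0.16588543355464935), (0.21337899565696716, 0.23065727949142456), 57.16380310058594)
136 [ 115  303  151  116 9071]
((0.43772807717323303, 0.3878302574157715), 0.13416190445423126) ((0.4376372694969177, 0.3896085023880005), (0.22868990898132324, 0.14823076128959656), 5.764501094818115)
```

View pics/s0c.png

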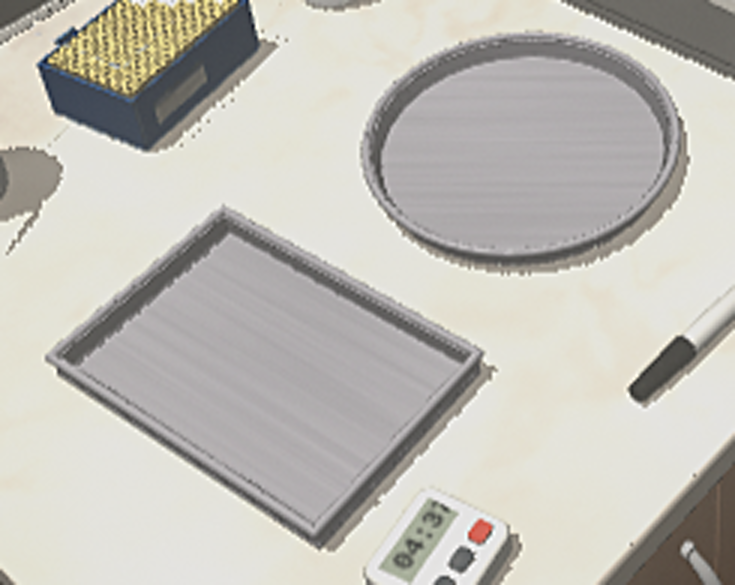

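Request:
jog_arm:
  targets: "0.2 -0.04 0.007 -0.04 0 0 4; 0.2 -0.065 0.011 -0.09 0 0 7.4; 0.2 -0.065 0.011 -0.15 0 0 7.4; 0.2 -0.065 0.011 -0.19 0 0 7.4; 0.2 -0.065 0.011 -0.22 0 0 7.4; 0.2 -0.065 0.011 -0.22 0 0 7.4"

```text
t: 2.08
position: [0.3639, -0.3487, 0.0434]
tcp_rot: [-3.14, -0.003, 1.698]
contact_force: [-0.1, 0.1, 0.4]
opening: 0.0512
```

```bash
python3 - <<'E'
from h import *
s=env.observe();print(s['position'],s['tcp_rot'],s['opening']);snap('wrist','w2')
E
```

```text
[ 0.36391004 -0.34867847  0.04335171] [-3.13962361e+00 -3.04140010e-03  1.69811629e+00] 0.051233130993673444
```

View pics/w2.png

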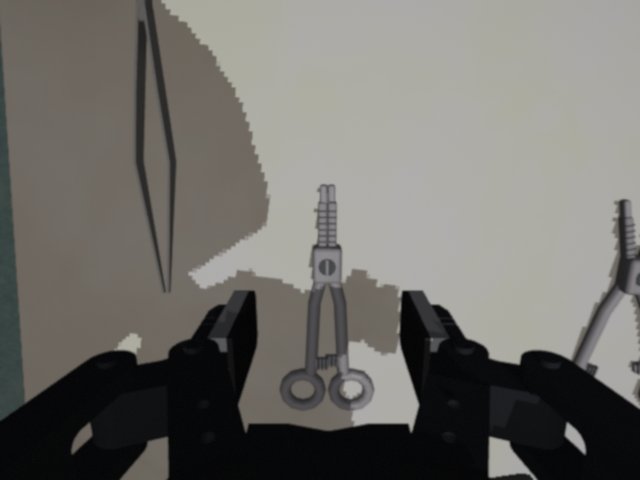

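The shut clamp's lock is at (327,267), square and centred between the fingers. I'll descend and grip.

Request:
jog_arm:
  targets: "0.2 0 0 -0.02 0 0 0; 0.2 0 0 -0.033 0 0 0; 0.2 0 0 -0.033 0 0 0; -1 0 0 -0.033 0 0 0; -1 0 0 -0.033 0 0 0; -1 0 0 -0.033 0 0 0; -1 0 0 -0.033 0 0 0; -1 0 0 -0.033 0 0 0"

```text
t: 3.12
position: [0.3651, -0.349, 0.0119]
tcp_rot: [-3.142, -0.0, 1.7]
contact_force: [0.5, 0.2, -0.6]
opening: -0.0
```

```bash
python3 - <<'E'
from h import *
s=env.observe();print(s['position'],s['opening']);snap('wrist','w3');snap('side','d3')
p,P=cloud('d3');cv2.imwrite('pics/d3c.png',cv2.resize(p[230:390,180:400],None,fx=3.6,fy=3.6,interpolation=2)[:,:,::-1])
E
```

```text
[ 0.36507552 -0.3489715   0.01189961] -4.9148455124434184e-05
```

View pics/w3.png

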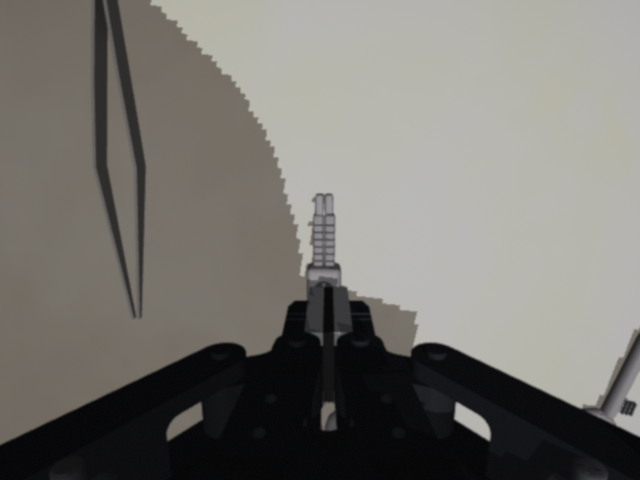

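View pics/d3c.png

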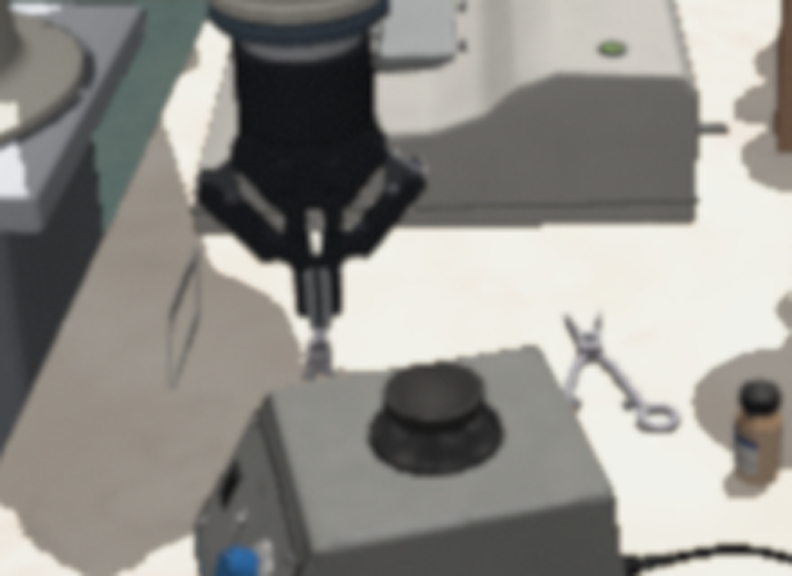

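```bash
python3 - <<'E'
from h import *
np.set_printoptions(precision=4,suppress=True)
p,P=cloud('w3')
for v in range(262,340,6): print(v,P[v,312],P[v,320],P[v,327])
p,P=cloud('d3')
u0=180+318/3.6
for y in range(250,380,10): print(y,P[int(230+y/3.6),int(u0)])
E
```

```text
262 [ 0.357  -0.3399  0.003 ] [ 0.3602 -0.3382  0.0068] [ 0.363  -0.3377  0.0073]
268 [ 0.3573 -0.34    0.0103] [ 0.3604 -0.3398  0.0097] [ 0.3632 -0.3395  0.0096]
274 [ 0.3575 -0.3415  0.0131] [ 0.3607 -0.3416  0.0118] [ 0.3635 -0.3413  0.0115]
280 [ 0.3579 -0.345   0.0106] [ 0.361  -0.3442  0.0114] [ 0.3639 -0.3443  0.0103]
286 [ 0.3582 -0.3476  0.0104] [ 0.3613 -0.3463  0.0125] [ 0.3641 -0.3465  0.0113]
292 [ 0.3581 -0.3387  0.038 ] [ 0.3608 -0.3382  0.0384] [ 0.3631 -0.3382  0.0377]
298 [ 0.3583 -0.3384  0.0439] [ 0.3609 -0.3382  0.0434] [ 0.3631 -0.338   0.0433]
304 [ 0.3585 -0.339   0.0471] [ 0.361  -0.3384  0.0476] [ 0.3632 -0.3385  0.0469]
310 [ 0.3586 -0.3387  0.0522] [ 0.361  -0.3386  0.0517] [ 0.3631 -0.3378  0.0529]
316 [ 0.3587 -0.3382  0.0572] [ 0.3611 -0.3386  0.0559] [ 0.3632 -0.3385  0.0556]
322 [ 0.3589 -0.3388  0.0599] [ 0.3612 -0.3382  0.0606] [ 0.3631 -0.3379  0.0606]
328 [ 0.3591 -0.339   0.0631] [ 0.3613 -0.3386  0.0634] [ 0.3631 -0.3379  0.0644]
334 [ 0.3591 -0.3375  0.0694] [ 0.3614 -0.3395  0.0652] [ 0.3632 -0.3382  0.0673]
250 [ 0.3436 -0.2225 -0.002 ]
260 [ 0.3642 -0.3426  0.0627]
270 [ 0.3667 -0.3592  0.0659]
280 [ 0.367  -0.3625  0.0634]
290 [ 0.3663 -0.3605  0.0554]
300 [ 0.3662 -0.3625  0.0497]
310 [ 0.3651 -0.3584  0.0402]
320 [ 0.365  -0.3591  0.036 ]
330 [ 0.3644 -0.3578  0.0282]
340 [ 0.3598 -0.3346  0.0058]
350 [ 0.3629 -0.3542  0.0116]
360 [ 0.3631 -0.3573  0.0066]
370 [ 0.3636 -0.3616  0.0048]
```

```bash
python3 - <<'E'
from h import *
np.set_printoptions(precision=4,suppress=True)
p,P=cloud('d3')
for v in range(314,336):
  print(v,[(int(p[v,u].mean()),P[v,u].round(3)) for u in (265,268,271)])
# table check
print(P[300,300],P[310,320])
cv2.imwrite('pics/d3d.png',cv2.resize(p[290:345,245:295],None,fx=10,fy=10,interpolation=0)[:,:,::-1])
E
```

```text
314 [(70, array([ 0.359, -0.357,  0.044])), (51, array([ 0.366, -0.361,  0.046])), (72, array([ 0.372, -0.36 ,  0.046]))]
315 [(68, array([ 0.359, -0.354,  0.04 ])), (53, array([ 0.366, -0.364,  0.046])), (73, array([ 0.371, -0.36 ,  0.043]))]
316 [(67, array([ 0.359, -0.355,  0.038])), (52, array([ 0.365, -0.358,  0.04 ])), (76, array([ 0.371, -0.36 ,  0.041]))]
317 [(88, array([ 0.359, -0.359,  0.038])), (54, array([ 0.366, -0.361,  0.04 ])), (91, array([ 0.371, -0.358,  0.038]))]
318 [(144, array([ 0.359, -0.358,  0.035])), (56, array([ 0.365, -0.359,  0.036])), (111, array([ 0.371, -0.358,  0.035]))]
319 [(190, array([ 0.349, -0.305, -0.001])), (59, array([ 0.365, -0.362,  0.035])), (126, array([ 0.371, -0.359,  0.034]))]
320 [(206, array([ 0.349, -0.309, -0.001])), (75, array([ 0.365, -0.36 ,  0.032])), (143, array([ 0.371, -0.36 ,  0.032]))]
321 [(219, array([ 0.35 , -0.313, -0.001])), (109, array([ 0.364, -0.358,  0.028])), (174, array([ 0.364, -0.321,  0.004]))]
322 [(229, array([ 0.351, -0.317, -0.001])), (132, array([ 0.359, -0.326,  0.005])), (202, array([ 0.364, -0.324,  
[... 979 characters left out ...]
0.369, -0.356,  0.006]))]
331 [(113, array([ 0.355, -0.348, -0.002])), (89, array([ 0.363, -0.356,  0.003])), (123, array([ 0.37 , -0.362,  0.007]))]
332 [(113, array([ 0.356, -0.354, -0.001])), (92, array([ 0.364, -0.362,  0.005])), (117, array([ 0.37 , -0.362,  0.005]))]
333 [(110, array([ 0.358, -0.363,  0.003])), (107, array([ 0.364, -0.364,  0.004])), (111, array([ 0.37 , -0.365,  0.004]))]
334 [(108, array([ 0.359, -0.37 ,  0.006])), (126, array([ 0.363, -0.362,  0.   ])), (121, array([ 0.371, -0.369,  0.005]))]
335 [(119, array([ 0.359, -0.371,  0.004])), (137, array([ 0.363, -0.359, -0.004])), (134, array([ 0.394, -0.506,  0.097]))]
[ 0.4154 -0.2227 -0.0033] [ 0.4625 -0.2683 -0.0002]
```

View pics/d3d.png

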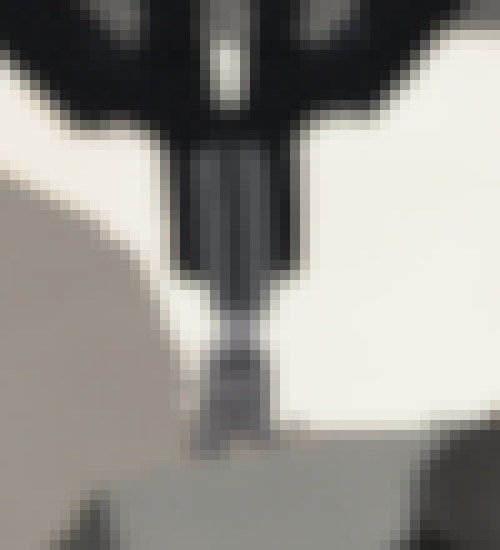

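```bash
python3 - <<'E'
from h import *
np.set_printoptions(precision=4,suppress=True)
for f,zt,cols in (('w2',.0434,(235,245,420,410)),('w1',.2649,(185,475))):
  p,P=cloud(f)
  for u in cols:
    c=P[280:420,u]; m=(c[:,2]>zt-.03)&(c[:,2]<zt+.15)
    idx=np.nonzero(m)[0]; print(f,u,[(280+i,c[i].round(4),int(p[280+i,u].mean())) for i in idx[:24:3]])
E
```

```text
w2 235 [(np.int64(290), array([ 0.3308, -0.342 ,  0.0673]), 78), (np.int64(293), array([ 0.3315, -0.3418,  0.0703]), 55), (np.int64(296), array([ 0.3319, -0.3419,  0.0726]), 55), (np.int64(299), array([ 0.3325, -0.3418,  0.0751]), 54), (np.int64(302), array([ 0.3329, -0.3419,  0.077 ]), 54), (np.int64(305), array([ 0.3336, -0.3414,  0.0803]), 54), (np.int64(308), array([ 0.334 , -0.3416,  0.0821]), 55), (np.int64(311), array([ 0.3344, -0.3415,  0.0843]), 51)]
w2 245 [(np.int64(290), array([ 0.3342, -0.3416,  0.0671]), 76), (np.int64(293), array([ 0.3348, -0.3414,  0.0703]), 54), (np.int64(296), array([ 0.3353, -0.3412,  0.0732]), 44), (np.int64(299), array([ 0.3358, -0.3412,  0.0755]), 20), (np.int64(302), array([ 0.3364, -0.3406,  0.079 ]), 9), (np.int64(305), array([ 0.3366, -0.3412,  0.08  ]), 8), (np.int64(308), array([ 0.3371, -0.3409,  0.0827]), 7), (np.int64(311), array([ 0.3373, -0.3414,  0.0837]), 7)]
w2 420 [(np.int64(290), array([ 0.3935, -0.3339,  0.0675]), 117), (np.int64(293), array([ 0.3927, -0.3336,  0.0712]), 54), (np.int64(296), array([ 0.3922, -0.3338,  0.0734]), 5
[... 969 characters left out ...]
  0.3061]), 5), (np.int64(314), array([ 0.387 , -0.3493,  0.3076]), 5), (np.int64(317), array([ 0.3874, -0.3496,  0.309 ]), 4), (np.int64(320), array([ 0.3873, -0.3506,  0.3089]), 5), (np.int64(323), array([ 0.3872, -0.3517,  0.3088]), 5)]
w1 475 [(np.int64(302), array([ 0.4769, -0.3498,  0.2981]), 95), (np.int64(305), array([ 0.4757, -0.3493,  0.3015]), 53), (np.int64(308), array([ 0.4753, -0.3498,  0.3028]), 53), (np.int64(311), array([ 0.4745, -0.3496,  0.3053]), 44), (np.int64(314), array([ 0.4736, -0.3494,  0.3078]), 19), (np.int64(317), array([ 0.4726, -0.349 ,  0.3107]), 8), (np.int64(320), array([ 0.4725, -0.3497,  0.3112]), 4), (np.int64(323), array([ 0.473 , -0.3512,  0.3102]), 4)]
```

The cameras contradict the stated tool numbers. With TCP z at 0.012 the shut tips stand near z = 0.027 in the side view, about 16–20 mm behind the TCP instead of 8 mm ahead, so the fingers closed above the lock. The clamp hasn't moved. I'll reopen and go lower in small steps, watching the force.

Request:
jog_arm:
  targets: "0.1 0 0 0 0 0 0; 0.1 0 0 0 0 0 0; 0.1 0 0 0 0 0 0; 0.1 0 0 -0.007 0 0 0; 0.1 0 0 -0.014 0 0 0; 0.1 0 0 -0.018 0 0 0; 0.1 0 0 -0.018 0 0 0"

```text
t: 4.1
position: [0.3649, -0.3488, -0.0066]
tcp_rot: [-3.141, -0.001, 1.7]
contact_force: [-0.2, -0.3, 0.1]
opening: 0.0465
```

```bash
python3 - <<'E'
from h import *
np.set_printoptions(precision=4,suppress=True)
s=env.observe();print(s['position'],s['opening'],s['contact_force']);snap('side','d4');snap('wrist','w4')
p,P=cloud('d4');cv2.imwrite('pics/d4c.png',cv2.resize(p[285:345,240:300],None,fx=10,fy=10,interpolation=2)[:,:,::-1])
E
```

```text
[ 0.3649 -0.3488 -0.0066] 0.046487913680365846 [-0.2407 -0.3434  0.1469]
```

View pics/d4c.png

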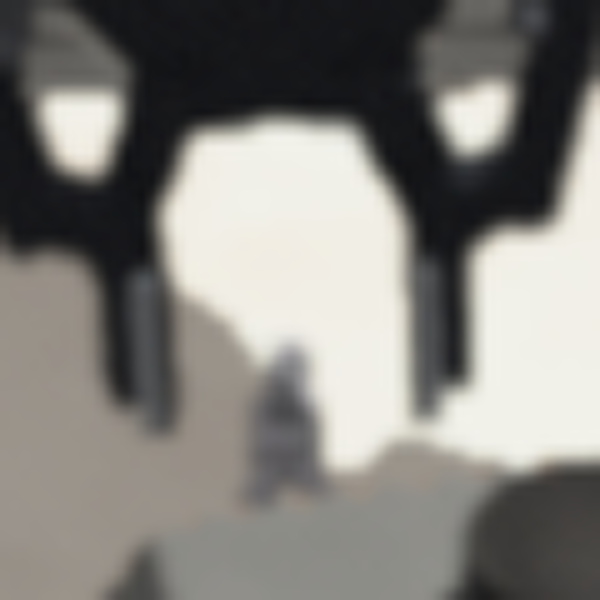

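View pics/w4.png

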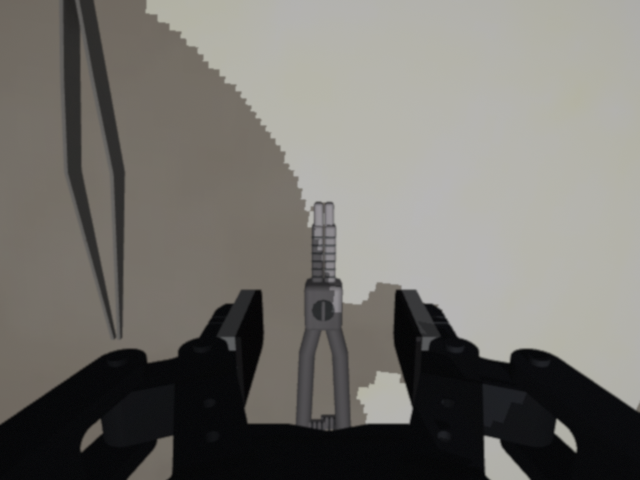

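The left pad's lower end is at crop (150,430), which I read as about 13 mm above the worktop. I'll go 7 mm lower and close.

Request:
jog_arm:
  targets: "0.1 0 0 -0.004 0 0 0; 0.1 0 0 -0.007 0 0 0; -0.3 0 0 -0.007 0 0 0; -0.5 0 0 -0.007 0 0 0; -1 0 0 -0.007 0 0 0; -1 0 0 -0.007 0 0 0; -1 0 0 -0.007 0 0 0; -1 0 0 -0.007 0 0 0"

```text
t: 5.2
position: [0.3651, -0.3491, -0.0129]
tcp_rot: [3.141, 0.0, 1.7]
contact_force: [-2.0, 0.7, 6.0]
opening: 0.0122
```

Request:
jog_arm:
  targets: "-1 0 0 0.005 0 0 0; -1 0 0 0.015 0 0 0; -1 0 0 0.03 0 0 0; -1 0 0 0.03 0 0 0"

```text
t: 5.7
position: [0.3656, -0.3496, 0.0183]
tcp_rot: [3.14, 0.002, 1.7]
contact_force: [0.1, 0.2, -0.6]
opening: 0.0117
```

```bash
python3 - <<'E'
from h import *
np.set_printoptions(precision=4,suppress=True)
s=env.observe();print(s['position'],s['opening'],s['contact_force']);snap('side','d5');snap('wrist','w5')
p,P=cloud('d5');q,_=cloud('w5')
a=cv2.resize(p[270:345,240:300],None,fx=6.5,fy=6.5,interpolation=2);b=cv2.resize(q[180:480,200:440],(390,487))
cv2.imwrite('pics/d5c.png',np.hstack([a,b])[:,:,::-1])
E
```

```text
[ 0.3656 -0.3496  0.0183] 0.011713126496126805 [ 0.1037  0.2323 -0.5529]Traceback (most recent call last):
  File "<stdin>", line 6, in <module>
    return _nx.concatenate(arrs, 1, dtype=dtype, casting=casting)
           ~~~~~~~~~~~~~~~^^^^^^^^^^^^^^^^^^^^^^^^^^^^^^^^^^^^^^^
ValueError: all the input array dimensions except for the concatenation axis must match exactly, but along dimension 0, the array at index 0 has size 488 and the array at index 1 has size 487
```

```bash
python3 - <<'E'
from h import *
p,P=cloud('d5');q,_=cloud('w5')
a=cv2.resize(p[270:345,240:300],(390,488),interpolation=2);b=cv2.resize(q[180:480,200:440],(390,488))
cv2.imwrite('pics/d5c.png',np.hstack([a,b])[:,:,::-1])
E
```

```text
(no output)
```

View pics/d5c.png

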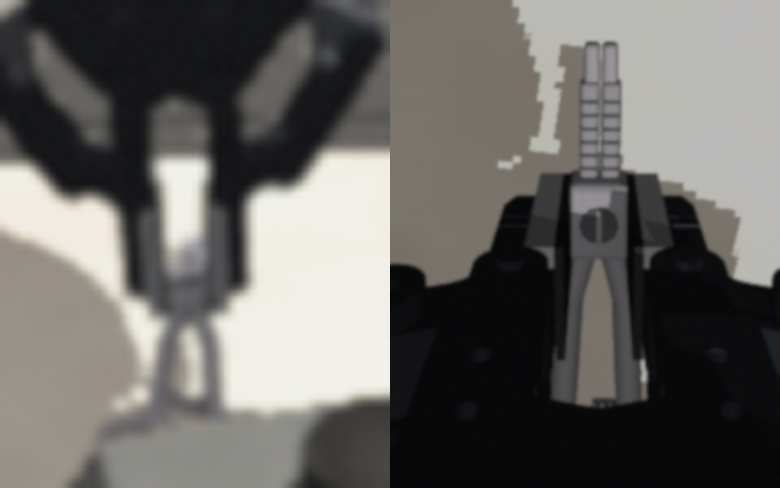

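The clamp is held at the lock (right half, lock at (600,220)). I'll check for tilt.

```bash
python3 - <<'E'
from h import *
np.set_printoptions(precision=4,suppress=True)
q,P=cloud('w5')
f=240/390; 
for (x,y) in [(592,60),(592,90),(590,130),(590,160),(590,200),(610,200),(585,250),(575,300),(565,370),(625,300),(630,370)]:
    u=int(200+(x-390)*f);v=int(180+y*300/488);print((u,v),np.nanmedian(P[v-1:v+2,u-1:u+2].reshape(-1,3),0))
E
```

```text
(324, 216) [ 0.3593 -0.3143  0.0362]
(324, 235) [ 0.3601 -0.3207  0.0371]
(323, 259) [ 0.3608 -0.3291  0.0375]
(323, 278) [ 0.3617 -0.3362  0.037 ]
(323, 302) [ 0.3626 -0.3431  0.0417]
(335, 302) [ 0.3667 -0.3425  0.0423]
(320, 333) [ 0.363  -0.3547  0.0421]
(313, 364) [ 0.3623 -0.3705  0.037 ]
(307, 407) [ 0.3622 -0.389   0.037 ]
(344, 364) [ 0.3737 -0.3687  0.0369]
(347, 407) [ 0.3774 -0.3871  0.0372]
```

The clamp is level: jaws and shanks at z≈0.037, lock top at 0.042, underside at TCP + 13 mm. I'll lift it and swing over the reader to the tray.

Request:
jog_arm:
  targets: "-1 0 0 0.055 0 0 0; -1 0 0 0.11 0 0 0; -1 0.01 0.01 0.165 0 0 0; -1 0.02 0.05 0.18 0 0 6; -1 0.03 0.1 0.18 0 0 12; -1 0.04 0.155 0.18 0 0 19; -1 0.045 0.21 0.18 0 0 26; -1 0.05 0.265 0.18 0 0 33; -1 0.055 0.32 0.18 0 0 40; -1 0.055 0.375 0.18 0 0 47; -1 0.055 0.43 0.18 0 0 54; -1 0.055 0.485 0.18 0 0 61"

```text
t: 7.3
position: [0.4196, 0.1378, 0.1966]
tcp_rot: [-3.141, -0.0, 2.769]
contact_force: [1.3, 0.0, -0.6]
opening: 0.0118
```

Request:
jog_arm:
  targets: "-1 0 0.055 0 0 0 7; -1 0 0.11 0 0 0 14; -1 0 0.165 0 0 0 20; -1 -0.002 0.22 0 0 0 25; -1 -0.003 0.25 -0.02 0 0 27; -1 -0.003 0.25 -0.05 0 0 27; -1 -0.003 0.25 -0.05 0 0 27"

```text
t: 8.18
position: [0.4156, 0.3852, 0.1448]
tcp_rot: [-3.139, -0.004, -3.047]
contact_force: [0.1, 0.6, 0.0]
opening: 0.0115
```

```bash
python3 - <<'E'
from h import *
np.set_printoptions(precision=4,suppress=True)
s=env.observe();print(s['position'],s['tcp_rot'],s['opening'],s['q']);snap('wrist','w6');snap('scene','s6')
E
```

```text
[0.4156 0.3852 0.1448] [-3.139  -0.0041 -3.0466] 0.011492099626905006 [ 0.6422  0.4931  1.571  -0.      1.0824 -1.0236]
```

View pics/w6.png

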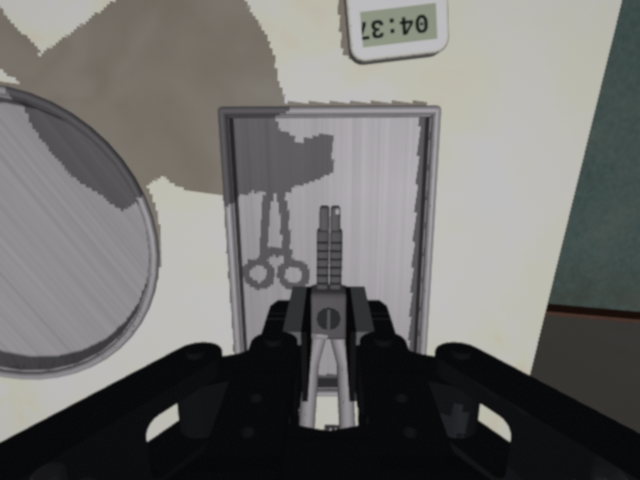

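View pics/s6.png

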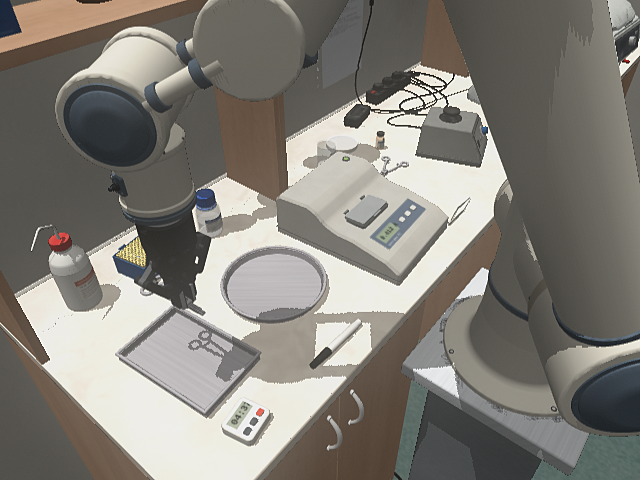

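The clamp is over the tray and aligned with it; the tray's near-side rim corners are at (219,107) and (440,107). I'll check the tray and dish fit from this view.

```bash
python3 - <<'E'
from h import *
from scipy.optimize import least_squares
np.set_printoptions(precision=4,suppress=True)
z=np.load('pics/w6.npz');K=z['K'];T=np.linalg.inv(z['T'])
def w(u,v,h):
    r=T[:3,:3]@np.linalg.solve(K,[u,v,1]);return (T[:3,3]+r*(h-T[2,3])/r[2])[:2]
a=w(219,107,.02);b=w(440,107,.02);c=w(228,250,.021);print(a,b,np.linalg.norm(a-b),c)
ey=(a-b)/np.linalg.norm(a-b); ex=np.array([ey[1],-ey[0]]);ex*=np.sign(ex[0]);print('yaw',np.degrees(np.arctan2(ex[1],ex[0])),'centre',(a+b)/2+ex*.104)
pts=np.array([w(*q,.021) for q in [(20,88),(60,104),(100,138),(130,173),(150,220),(158,260),(148,310),(120,345),(80,368),(30,376)]])
r=least_squares(lambda x:np.linalg.norm(pts-x,axis=1)-.104,[.44,.16]);print(r.x,r.fun)
z=np.load('pics/s6.npz');K=z['K'];T=np.linalg.inv(z['T'])
pts=np.array([w(*q,.02) for q in [(220.5,284),(328,284),(274,246),(240,255),(310,258),(232,310)]])
r=least_squares(lambda x:np.linalg.norm(pts-x,axis=1)-.104,[.44,.16]);print(r.x,r.fun)
E
```

```text
[0.3461 0.3079] [0.3328 0.4489] 0.14157494588577482 [0.441  0.3171]
yaw 5.422192689348718 centre [0.443  0.3882]
[0.4506 0.1641] [ 0.0017  0.0018 -0.0011 -0.0007 -0.0016  0.0003  0.0012  0.0002  0.0002
  0.0008]
[0.4529 0.1632] [ 0.0001  0.0079  0.0028  0.004  -0.0039  0.003 ]
```

Request:
jog_arm:
  targets: "-1 0 0 -0.05 0 0 0; -1 0 0 -0.1 0 0 0; -1 0 0 -0.13 0 0 0; -1 0 0 -0.145 0 0 0; -1 0 0 -0.15 0 0 0; -1 0 0 -0.152 0 0 0; -1 0 0 -0.153 0 0 0; -1 0 0 -0.153 0 0 0"

```text
t: 9.28
position: [0.4173, 0.3862, -0.0055]
tcp_rot: [3.141, 0.001, -3.047]
contact_force: [0.5, -0.6, -0.7]
opening: 0.012
```

Request:
jog_arm:
  targets: "-1 0 0 -0.0015 0 0 0; -1 0 0 -0.0025 0 0 0; -1 0 0 -0.003 0 0 0; -1 0 0 -0.003 0 0 0"

```text
t: 9.78
position: [0.4171, 0.3861, -0.0089]
tcp_rot: [3.142, 0.0, -3.047]
contact_force: [-1.0, -0.2, 5.2]
opening: 0.0119
```

Contact with the floor at 5 N. I'll open gently and lift.

Request:
jog_arm:
  targets: "-0.3 0 0 0 0 0 0; 0 0 0 0 0 0 0; 0.1 0 0 0 0 0 0; 0.1 0 0 0.01 0 0 0; 0.1 0 0 0.03 0 0 0; 0.1 0 0 0.08 0 0 0; 0.1 0 0 0.14 0 0 0; 0.1 0 0 0.14 0 0 0"

```text
t: 10.78
position: [0.4191, 0.3876, 0.1359]
tcp_rot: [3.137, 0.007, -3.047]
contact_force: [-0.0, 0.5, -1.2]
opening: 0.047
```

```bash
python3 - <<'E'
from h import *
np.set_printoptions(precision=4,suppress=True)
s=env.observe();print(s['position'],s['tcp_rot'],s['opening'],s['contact_force']);snap('wrist','w7')
E
```

```text
[0.4191 0.3876 0.1359] [ 3.1374  0.0069 -3.047 ] 0.04695505295955123 [-0.0174  0.4735 -1.1902]
```

View pics/w7.png

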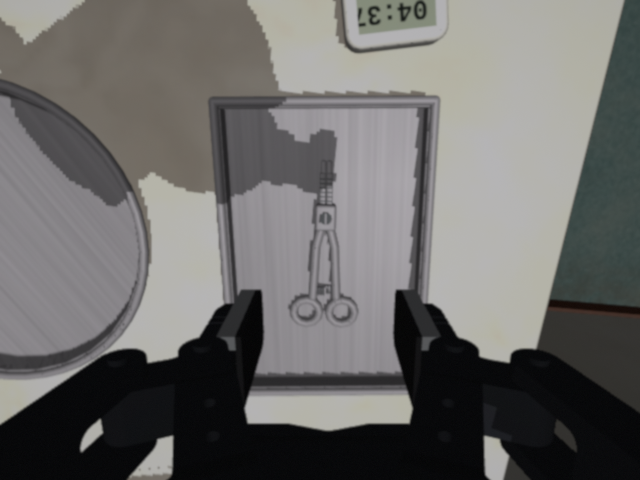

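The shut clamp lies flat in the tray, lock at (325,216), clear of every rim. Now the open one.

Request:
jog_arm:
  targets: "0.1 0 -0.04 0.04 0 0 -5; 0.1 0 -0.095 0.06 0 0 -12; 0.1 0 -0.15 0.06 0 0 -19; 0.1 0 -0.205 0.06 0 0 -26; 0.1 0 -0.26 0.06 0 0 -33; 0.1 0 -0.315 0.06 0 0 -40; 0.1 0 -0.37 0.06 0 0 -47; 0.1 0 -0.425 0.06 0 0 -54; 0.1 0 -0.48 0.06 0 0 -61; 0.1 0 -0.535 0.06 0 0 -68; 0.1 0 -0.59 0.06 0 0 -75; 0.1 0 -0.645 0.06 0 0 -82"

```text
t: 12.32
position: [0.4162, -0.2605, 0.1901]
tcp_rot: [-3.141, -0.001, 1.801]
contact_force: [1.3, 0.3, 0.3]
opening: 0.0467
```

Request:
jog_arm:
  targets: "0.1 0.04 -0.03 0 0 0 -3; 0.1 0.08 -0.06 0 0 0 -6; 0.1 0.098 -0.0755 -0.02 0 0 -6; 0.1 0.098 -0.0755 -0.07 0 0 -6; 0.1 0.098 -0.0755 -0.11 0 0 -6; 0.1 0.098 -0.0755 -0.13 0 0 -6; 0.1 0.098 -0.0755 -0.13 0 0 -6"

```text
t: 13.2
position: [0.5137, -0.3334, 0.0587]
tcp_rot: [-3.138, -0.003, 1.7]
contact_force: [0.2, 0.4, 0.7]
opening: 0.0468
```

```bash
python3 - <<'E'
from h import *
np.set_printoptions(precision=4,suppress=True)
s=env.observe();print(s['position'],s['tcp_rot'],s['opening'],s['contact_force']);snap('wrist','w8')
E
```

```text
[ 0.5137 -0.3334  0.0587] [-3.1384 -0.0033  1.7002] 0.046823757962873074 [0.1521 0.3542 0.7031]
```

View pics/w8.png

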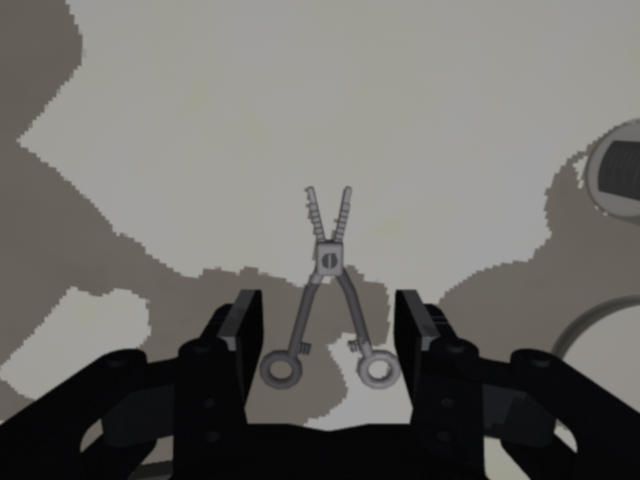

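```bash
python3 - <<'E'
from h import *
np.set_printoptions(precision=4,suppress=True)
z=np.load('pics/w8.npz');K=z['K'];T=np.linalg.inv(z['T'])
def w(u,v,h):
    r=T[:3,:3]@np.linalg.solve(K,[u,v,1]);return (T[:3,3]+r*(h-T[2,3])/r[2])[:2]
print(w(329.5,260,.011)); t=(w(310,189,.004)+w(347.5,189,.004))/2; r=(w(281,369,.004)+w(378,369,.004))/2;a=t-r
print(np.degrees(np.arctan2(a[1],a[0])),env.observe()['position'])
E
```

```text
[ 0.5143 -0.335 ]
97.6528644233394 [ 0.5145 -0.334   0.0601]
```

The open clamp's lock is at (329,260), centred between the fingers and aligned within 0.3°. I'll descend and grip.

Request:
jog_arm:
  targets: "0.1 0 -0.001 -0.04 0 0 0; 0.1 0 -0.001 -0.06 0 0 0; 0.1 0 -0.001 -0.069 0 0 0; 0.1 0 -0.001 -0.0715 0 0 0; -0.3 0 -0.001 -0.0715 0 0 0; -0.5 0 -0.001 -0.0715 0 0 0; -1 0 -0.001 -0.0715 0 0 0; -1 0 -0.001 -0.0715 0 0 0; -1 0 -0.001 -0.0715 0 0 0; -1 0 -0.001 -0.0715 0 0 0"

```text
t: 14.5
position: [0.5154, -0.3358, -0.0097]
tcp_rot: [3.141, 0.001, 1.7]
contact_force: [-1.8, 0.1, 8.5]
opening: 0.0112
```

Request:
jog_arm:
  targets: "-1 0 0 0.005 0 0 0; -1 0 0 0.015 0 0 0; -1 0 0 0.03 0 0 0; -1 0 0 0.03 0 0 0"

```text
t: 15.0
position: [0.5159, -0.3361, 0.021]
tcp_rot: [3.14, 0.002, 1.7]
contact_force: [0.3, -0.8, 0.1]
opening: 0.0115
```

```bash
python3 - <<'E'
from h import *
np.set_printoptions(precision=4,suppress=True)
s=env.observe();print(s['position'],s['opening'],s['contact_force']);snap('wrist','w9')
E
```

```text
[ 0.5159 -0.3361  0.021 ] 0.0115053512424597 [ 0.2923 -0.7629  0.1291]
```

View pics/w9.png

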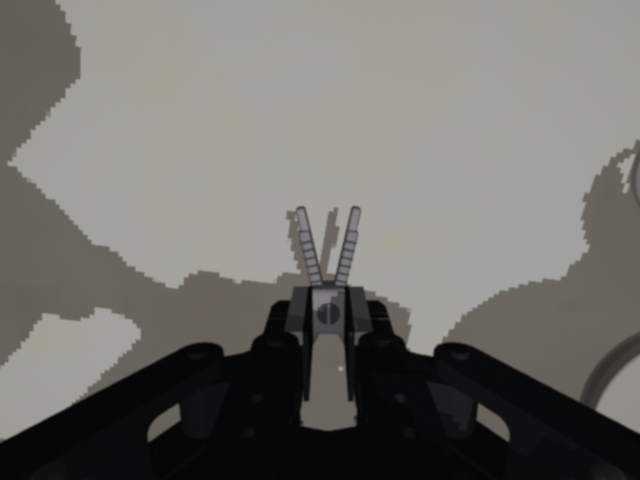

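```bash
python3 - <<'E'
from h import *
np.set_printoptions(precision=4,suppress=True)
q,P=cloud('w9')
for u,v in [(301,212),(355,212),(308,245),(348,245),(316,280),(322,298),(335,298),(328,325)]:
    print((u,v),np.nanmedian(P[v-1:v+2,u-1:u+2].reshape(-1,3),0))
E
```

```text
(301, 212) [ 0.5017 -0.3012  0.0362]
(355, 212) [ 0.5202 -0.2989  0.0359]
(308, 245) [ 0.5055 -0.3126  0.0371]
(348, 245) [ 0.5194 -0.3108  0.0371]
(316, 280) [ 0.5099 -0.3251  0.0372]
(322, 298) [ 0.5127 -0.3296  0.0421]
(335, 298) [ 0.5172 -0.3292  0.0418]
(328, 325) [ 0.5161 -0.3401  0.0416]
```

It's level at 0.036–0.037, jaw tips 18 mm apart. Lifting, drawing in, and crossing to the dish.

Request:
jog_arm:
  targets: "-1 0 0 0.055 0 0 0; -1 -0.01 0 0.11 0 0 0; -1 -0.035 0.01 0.155 0 0 0; -1 -0.065 0.045 0.175 0 0 5; -1 -0.08 0.095 0.175 0 0 11; -1 -0.085 0.15 0.175 0 0 18; -1 -0.085 0.205 0.175 0 0 25; -1 -0.085 0.26 0.175 0 0 32; -1 -0.085 0.315 0.175 0 0 39; -1 -0.085 0.37 0.175 0 0 46; -1 -0.085 0.425 0.175 0 0 53; -1 -0.085 0.47 0.175 0 0 60"

```text
t: 16.55
position: [0.4296, 0.1365, 0.1942]
tcp_rot: [-3.142, -0.0, 2.752]
contact_force: [1.9, -0.4, -0.6]
opening: 0.0112
```

Request:
jog_arm:
  targets: "-1 -0.001 0.02 -0.01 0 0 0; -1 -0.001 0.038 -0.04 0 0 0; -1 -0.001 0.038 -0.06 0 0 0; -1 -0.001 0.038 -0.06 0 0 0; -1 -0.001 0.038 -0.06 0 0 0"

```text
t: 17.18
position: [0.4293, 0.1724, 0.1349]
tcp_rot: [3.141, 0.0, 2.747]
contact_force: [-0.0, 0.4, -0.3]
opening: 0.0109
```

```bash
python3 - <<'E'
from h import *
np.set_printoptions(precision=4,suppress=True)
s=env.observe();print(s['position'],s['tcp_rot'],s['opening'],s['contact_force']);snap('wrist','w10')
E
```

```text
[0.4293 0.1724 0.1349] [3.1414 0.0003 2.7471] 0.010947512276583082 [-0.0238  0.3873 -0.2797]
```

View pics/w10.png

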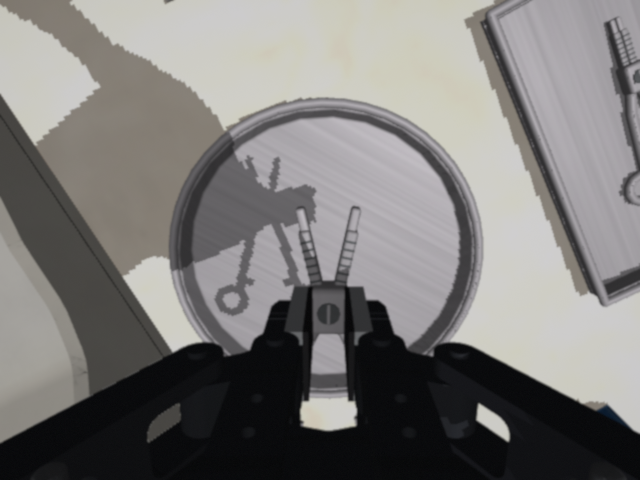

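The clamp is over the dish with its jaws open at (303,210) and (354,210). Lowering.

Request:
jog_arm:
  targets: "-1 0 0 -0.05 0 0 0; -1 0 0 -0.1 0 0 0; -1 0 0 -0.123 0 0 0; -1 0 0 -0.133 0 0 0; -1 0 0 -0.137 0 0 0; -1 0 0 -0.138 0 0 0; -1 0 0 -0.138 0 0 0"

```text
t: 18.1
position: [0.4296, 0.1726, -0.0029]
tcp_rot: [3.141, 0.001, 2.747]
contact_force: [0.5, 0.8, 0.1]
opening: 0.0113
```

Request:
jog_arm:
  targets: "-1 0 0 -0.0015 0 0 0; -1 0 0 -0.0025 0 0 0; -1 0 0 -0.003 0 0 0; -1 0 0 -0.003 0 0 0"

```text
t: 18.6
position: [0.4293, 0.1726, -0.0058]
tcp_rot: [3.141, 0.001, 2.748]
contact_force: [-3.2, -0.1, 25.4]
opening: 0.0112
```

Request:
jog_arm:
  targets: "-1 0 0 0.001 0 0 0; -1 0 0 0.001 0 0 0; -0.3 0 0 0.001 0 0 0; 0 0 0 0.001 0 0 0; 0.1 0 0 0.001 0 0 0; 0.1 0 0 0.015 0 0 0; 0.1 0 0 0.04 0 0 0; 0.1 0 0 0.09 0 0 0; 0.1 0 0 0.14 0 0 0; 0.1 0 0 0.16 0 0 0; 0.1 0 0 0.16 0 0 0"

```text
t: 19.98
position: [0.4298, 0.1727, 0.1555]
tcp_rot: [3.139, 0.003, 2.747]
contact_force: [-0.4, -0.4, 0.1]
opening: 0.0468
```

```bash
python3 - <<'E'
from h import *
np.set_printoptions(precision=4,suppress=True)
s=env.observe();print(s['position'],s['tcp_rot'],s['opening'],s['contact_force']);snap('wrist','w11');snap('scene','s11')
E
```

```text
[0.4298 0.1727 0.1555] [3.1393 0.0031 2.7474] 0.04679703815895816 [-0.438  -0.3895  0.0876]
```

View pics/w11.png

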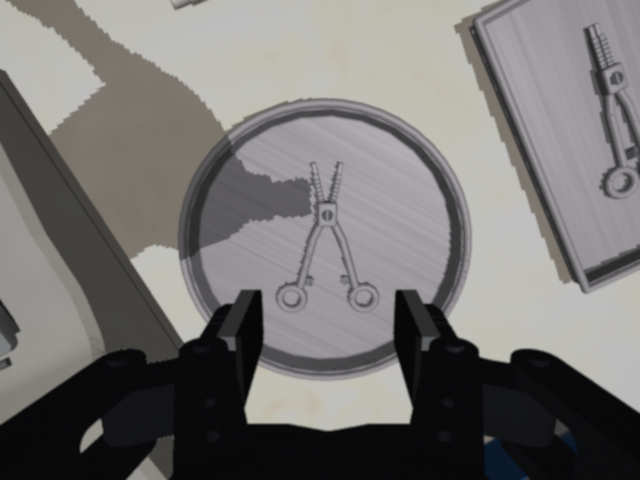

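View pics/s11.png

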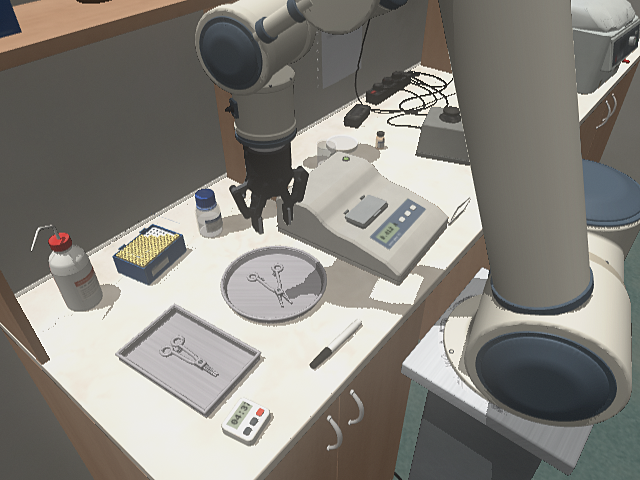

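Both clamps lie inside their vessels: the open one's lock is at (327,214), central in the dish with its jaws apart, and the shut one is in the tray. I'll check the heights and jaw angle, then hand in.

```bash
python3 - <<'E'
from h import *
np.set_printoptions(precision=4,suppress=True)
for f,pts in (('w11',[(327,222),(313,165),(341,165),(283,297),(372,297),(300,265),(352,265)]),('w7',[(325,225),(326,165),(296,311),(353,311)])):
    q,P=cloud(f)
    for u,v in pts: print(f,(u,v),np.nanmedian(P[v-1:v+2,u-1:u+2].reshape(-1,3),0))
z=np.load('pics/w11.npz');K=z['K'];T=np.linalg.inv(z['T'])
def w(u,v,h):
    r=T[:3,:3]@np.linalg.solve(K,[u,v,1]);return (T[:3,3]+r*(h-T[2,3])/r[2])[:2]
p=w(327,214,.015);r1=w(291,297,.007);r2=w(364,297,.007);a,b=r1-p,r2-p
print(p,np.linalg.norm(p-[.451,.1637]),'ring spread',np.linalg.norm(r1-r2),'angle',np.arccos(a@b/np.linalg.norm(a)/np.linalg.norm(b)))
z=np.load('pics/w1.npz');K=z['K'];T=np.linalg.inv(z['T'])
p=w(415.7,166.7,.011);r1=w(391,236,.003);r2=w(447,228,.003);a,b=r1-p,r2-p
print('before',np.linalg.norm(r1-r2),np.arccos(a@b/np.linalg.norm(a)/np.linalg.norm(b)))
print(env.observe()['t']); env.finish_job()
E
```

```text
w11 (327, 222) [0.4327 0.1709 0.0153]
w11 (313, 165) [0.392  0.177  0.0088]
w11 (341, 165) [0.3997 0.1954 0.0096]
w11 (283, 297) [0.4766 0.115  0.0082]
w11 (372, 297) [0.5035 0.1794 0.008 ]
w11 (300, 265) [0.4586 0.1373 0.0044]
w11 (352, 265) [0.4722 0.1749 0.0098]
w7 (325, 225) [0.421  0.386  0.0149]
w7 (326, 165) [0.3813 0.383  0.0085]
w7 (296, 311) [0.4885 0.371  0.0102]
w7 (353, 311) [0.4846 0.4124 0.0101]
[0.4275 0.173 ] 0.02524746365433442 ring spread 0.05705322343306681 angle 0.7945623791019343
before 0.057528091242236644 0.8038658202834906
20.075
the job is handed in; nothing more can be done
```

I set both haemostats down where they belong and handed the job in at about 20 s. The shut one is in the rectangular tray and the open one is in the round dish. No verdict was reported, so the results below are from my own last checks.

- **Shut clamp:** It lies flat, with its lock top 15 mm and its jaws and rings 8.5–10 mm above the worktop. That fits the 4 mm floor. The pivot is about 25 mm from the tray centre lengthwise and a few mm across.
- **Open clamp:** It lies flat, with its lock top at 15 mm and its jaws and rings at 8–10 mm. The pivot is about 25 mm from the dish centre. The ring spacing is 57.1 mm against 57.5 mm before the move, so the jaws stayed open.
- **At hand-in:** The gripper was open and about 0.15 m above the dish, touching nothing.

Two things did not go as expected:

- **First grasp missed:** The fingers closed above the lock because the tips stood about 16–20 mm behind the reported TCP, not 8 mm ahead as stated. I corrected the height from the camera views and the contact force. The grip then read 11–12 mm on the 14 mm lock.
- **Firm contact in the dish:** Setting down the open clamp pressed the fingertips on the floor at 25 N. I backed off 1 mm before opening the fingers. In the tray it was 5 N.

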